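# Hold the manifold block against the sprung fence

### The job

Something is in the way on the holding fixture with the blue spring housing: take the bronze bushing out from between the manifold block and the sprung fence and leave it in the blue tray. Then slide the grey manifold block, lying flat on the fixture, end-on and centred against the fence and press until both black pointers stand in the green part of the scale, never letting the fence run to the end of its travel. Finish while still pressing it there steadily with the gripper, so that I can fasten it; do not press the tester's red button or disturb the yellow cap and the steel socket.

Things in the scene. Friction and masses are not known exactly. Their poses are not given: they have to be found in the camera images.
- fixture: Holding fixture fixed to the bench: dark steel base plate 290 x 150 x 12 mm with a blue spring housing (50 x 90 mm, its top 62 mm above the bench) at its +x end. Origin on the bench, on the centre line; its +x axis is the direction in which the block is pushed against the fence, y runs across, z is up. The plate reaches from x = -130 to +160 mm and its top, on which block and bushing stand, is at z = 12 mm. Position and turn vary.
- fence (a joint): Travel in m of the sprung fence along the fixture's +x: 0 is unloaded, 0.045 is the end of its travel. The spring pushes back with 0.45 N per mm (no preload). The scale on both sides of the plate is white from 0 to 16 mm, green from 16 to 32 mm (about 7 to 14 N) and red beyond; a black pointer on each end of the fence, in line with its face, shows the travel.
- fence_face (a point): Centre of the fence's flat front face, an upright aluminium plate 90 mm wide (along y), 10 mm thick and 50 mm high, with its foot 2 mm above the base plate; it faces the fixture's -x. Unloaded it is at x = 45 mm in the fixture's frame, and it moves with the fence. The point is 25 mm above the base plate's top.
- manifold_center (a point): Centre of the loose grey cast aluminium manifold block, 70 mm long (its x axis) x 50 mm wide (its y axis) x 50 mm high, about 0.45 kg, standing on the fixture's base plate. It starts about 120 mm short of the fence face (centre to face), a little turned and off the centre line. Its 50 mm wide end face (+x) goes against the fence.
- manifold: The manifold block; origin at the centre of its underside.
- bushing_center (a point): Centre of the loose bronze reducer bushing, standing upright between block and fence: 34 mm diameter over its lower 30 mm, then a 24 mm neck, 40 mm high in all, about 0.18 kg. The point is 20 mm above its underside.
- bushing: The bronze bushing; origin at the centre of its underside.
- tray: Blue open parts tray fixed to the bench, 150 x 150 mm, 28 mm high, walls and floor about 4 mm. Origin at the centre of its underside.
- cap: Yellow plastic cap, 38 mm diameter, 22 mm high, loose on the bench; leave alone. Origin under its centre.
- socket: Steel quick-release socket, 38 mm diameter, 52 mm high, standing loose on the bench; leave alone. Origin under its centre.
- tester: Grey pressure tester, 240 (x) x 200 (y) x 134 mm high, fixed on the bench, with a gauge and a large red push button on top; leave alone. Origin at the centre of its underside.
- button (a joint): Travel in m of the tester's red button: 0 is up, 0.007 is fully pressed. Must not be pressed.
Mind the look-alikes: they are no part of the job. Leave any pink or purple look-alike of the manifold alone.

How it is judged:
By the outcome, as a careful person would: the job done as asked, in the order asked, and still so for the second after the job is handed in, while the arm keeps its last pose, push and grip.
It also fails if it takes over 59 s, if anything falls off the work surface, if the arm or the gripper's body presses on something with over 40 N, if the wrist force passes 120 N, or if a joint passes its speed limit or range.

### The arm

A 6-joint arm with a two-finger parallel gripper is mounted at the origin on the work surface. World frame = base frame: x ahead of the robot, y to its left, z up, the work surface at z = 0. Lengths are in m, angles in rad, forces in N, time in s.
With the tool pointing down it reaches from about 0.225 to 0.875 m from the base axis. Payload 3.4 kg.
Tool frame: the origin (TCP) lies between the finger pads; the fingertips stand 8 mm ahead of it and the grasp point (between the pads) lies 11 mm behind it; z points along the fingers, y is the line along which they close (so a half turn about z gives the same grasp; the last joint's range is limited). The gripper opens to 85 mm and grips with 20 to 120 N. Pads are 22 mm wide; open, the fingers measure 114 mm over their backs; the gripper's body (76 mm by 85 mm) begins 54 mm behind the grasp point. The pads swing forward as they close: fully open they stand 13 mm farther back than shut.
Start: joints at [1.129, 0.276, 1.505, -0, 1.361, -0.121], TCP at [0.181, 0.546, 0.239] pointing down, gripper open.
Joint ranges: [-2.89, 2.89], [-0.75, 2.08], [0.22, 2.7], [-1.18, 4.32], [0.11, 2.71], [-2.7, 2.7]. Speed limits (rad/s): [2.57, 2.57, 3.14, 3.14, 3.14, 3.14].

### API

Orientations are given as a unit quaternion [w, x, y, z].
In Python, from rig import manip, optics, finder gives the robot as it stands.
- The arm moves only by the tool servo_tool, never from a script. Its argument "increments" is a list of rows, each a list of 7 numbers: the shift along the tool's x, y, z in cm, then the turn, a rotation vector about the tool's x, y, z in degrees, then the closure, from -1 (fully open) to 1 (shut). In form: [[x, y, z, rx, ry, rz, gripper], ...]. A call has exactly 5 rows; each row shifts and turns the commanded pose from where the row before left it, along the tool's axes as they then stand; what a row does not reach is not made up. A row lasts 1/10 s, in which the tool goes at most 50 mm and 8.59 degrees, less where a joint would pass 70% of its speed; a pose out of reach is approached as far as the arm can. A call is refused whole if a number of a shift passes 5 or a number of a turn 8.59, either way. A call with a gripper value outside its range is refused whole. The fingers move at their own pace and stop on an object; "squeeze" is the grip in N (left out, the last holds). Time passes only in rows, so rows that do not move let the fingers close, or fill a call up. It gives the time, the measured TCP pose, the force, the opening and the grip force at its end, in the units of the state.
- manip.get_state(): the state, without advancing time (a new reading comes with each control period).
- optics.get_image(name): name is "scene" or "top" or "wrist"; returns the picture (400x640x3 uint8, red, green, blue); there is no depth.
- optics.get_calibration(name): a dict with "fov_y" (degrees; the focal length in pixels is half the picture's height over the tangent of half this angle, whatever the lens; pixels are square), "cx", "cy" (the principal point, pixels), "dist_coeffs" ([k1, k2, p1, p2, k3] as OpenCV has them; the pictures are not rectified), "world_to_cam" (4x4, takes a point from world to camera coordinates). Camera axes: x right, y down, z forward; pixel columns grow to the right and rows downward; lengths in m; the calibration is good to about 2 mm. A picture is of the moment at which its call begins: read the wrist's pose just before it. get_calibration takes no time and is no camera call; for the wrist camera it gives the pose at the moment of the call.
- manip.sign_off(): hands the job in; it is judged then, once.
Trained networks look in the newest picture that a camera, given by its name, has taken for a name from the list of things; names that differ only in an ending like _2 or _b are one class to them, and where a whole thing is asked for, a point or a joint stands for the part that bears it (a point fixed in the world has none). Each returns a list of dicts, best first, with "p" (0 to 1); they miss things now and then, are a little off and sometimes report something else, mostly with a low value. They report only what shows in the picture. A call takes as long as a camera call. They do not tell look-alikes from the thing itself.
- finder.silhouettes(label, camera): "region" (400x640 bool, what is visible of it) and "box" ([centre column, centre row, width, height] in pixels, round what is visible of it).
- finder.tip_of(label, camera): "at" ([column, row] in pixels: a listed point, or the origin of a listed thing).
The state is a dict: "clock": time; "qpos": joint angles; "qd": joint speeds; "effort": joint torques, N m; "position": TCP position; "ee_rot": TCP orientation; "contact_force": force on the tool from outside, world axes, zero at the start; "moment": the same for the moment, N m; "width": finger opening in m; "gripper_force": force on a finger pad.
Only numpy, scipy, OpenCV 4.12 (cv2) and the standard library are available. Lean on these libraries where they do the work, as an engineer would, in place of code of your own. Each camera call takes 0.05 s, during which the arm holds its last target. There are 200 camera calls.

## Working session

There is one attempt and no reset: what is moved stays moved. The work goes in short steps, Python scripts to look and compute and a tool call to move; the robot and the scene stay as the last step left them, time stands still between calls to the robot, and variables do not carry over. Pictures are saved under pics/ and viewed, at most 12 in all, crops included, and the job is handed in when it is done.

Besides the shell and the picture viewer there is one more tool, called after "Emit:" as name(argument=value, ...) on one line, values as JSON. servo_tool: Moves the arm, as the interface text tells. Its arguments: {"type":"object","properties":{"increments":{"type":"array","items":{"type":"array","items":{"type":"number"}}},"squeeze":{"type":"number"}},"required":["increments"]}

```bash
mkdir -p pics; cat > h.py <<'E'
import numpy as np, cv2
from rig import manip, optics, finder
def K(c):
    f=200/np.tan(np.radians(c["fov_y"])/2)
    return np.array([[f,0,c["cx"]],[0,f,c["cy"]],[0,0,1.]]),np.array(c["dist_coeffs"],float)
def ray(px,c,z):
    k,d=K(c); u=cv2.undistortPoints(np.array([[px]],float),k,d)[0,0]
    M=np.array(c["world_to_cam"]);R,t=M[:3,:3],M[:3,3]
    o=-R.T@t; v=R.T@np.array([u[0],u[1],1]); s=(z-o[2])/v[2]; return o+s*v
def proj(P,c):
    k,d=K(c);M=np.array(c["world_to_cam"])
    return cv2.projectPoints(np.array(P,float).reshape(-1,1,3),cv2.Rodrigues(M[:3,:3])[0],M[:3,3],k,d)[0][:,0]
def snap(n,f):
    im=optics.get_image(n); cv2.imwrite("pics/"+f,im[:,:,::-1]); return im
E
python3 - <<'E'
from h import *
np.set_printoptions(precision=4,suppress=True)
for n in("top","scene"):
    snap(n,n+"0.png"); c=optics.get_calibration(n)
    for l,z in(("fixture",0),("fence_face",.037),("manifold_center",.037),("bushing_center",.032),("tray",0),("cap",0),("socket",0),("tester",0)):
        for r in finder.tip_of(l,n)[:3]: print(n,l,round(r["p"],2),np.round(r["at"],1),ray(r["at"],c,z))
s=manip.get_state();print(s["clock"],s["position"],s["ee_rot"],s["width"])
E
```

```text
top fixture 0.61 [331.8 209.1] [0.5533 0.0417 0.    ]
top fixture 0.19 [204.7 259.6] [0.3599 0.4624 0.    ]
top fence_face 0.59 [320. 200.] [0.5756 0.0837 0.037 ]
top manifold_center 0.89 [362.8 262.1] [ 0.3733 -0.0668  0.037 ]
top manifold_center 0.87 [399.2 203.5] [ 0.5762 -0.1842  0.037 ]
top manifold_center 0.63 [354.7 213.6] [ 0.5344 -0.0351  0.037 ]
top bushing_center 0.65 [333.9 212.4] [0.5361 0.0348 0.032 ]
top tray 0.75 [447.1 232.8] [ 0.4897 -0.3549  0.    ]
top cap 0.59 [368.8 157.8] [ 0.7436 -0.0811  0.    ]
top cap 0.43 [353.2 213.5] [ 0.5414 -0.0325  0.    ]
top socket 0.57 [305.5 153.5] [0.7488 0.1427 0.    ]
top tester 0.76 [203.5 262.1] [0.3513 0.4656 0.    ]
scene fence_face 0.98 [321.3 208.8] [0.57   0.0849 0.037 ]
scene manifold_center 0.95 [239.4 260.6] [ 0.5823 -0.1902  0.037 ]
scene manifold_center 0.93 [285.3 221.9] [ 0.5472 -0.0235  0.037 ]
scene manifold_center 0.89 [239.1 196.4] [ 0.3822 -0.0709  0.037 ]
scene bushing_center 0.43 [303.2 210.3] [0.5389 0.0441 0.032 ]
scene tray 0.85 [162.3 278.9] [ 0.4831 -0.3626  0.    ]
scene cap 0.65 [312.2 285.9] [ 0.7361 -0.0777  0.    ]
scene socket 0.74 [375.2 246.4] [ 0.7432  0.1331 -0.    ]
scene socket 0.18 [319.  209.7] [0.5411 0.0996 0.    ]
scene tester 0.82 [364.2 131.3] [ 0.3385  0.4686 -0.    ]
0.9 [0.1813 0.5457 0.2393] [0.     0.1597 0.9872 0.0001] 0.08546258896781896
```

View pics/top0.png

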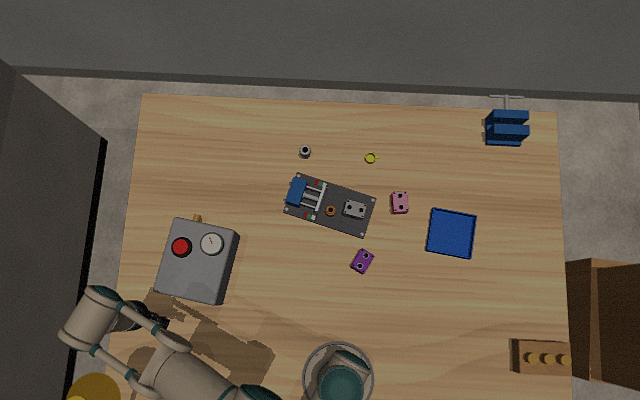

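View pics/scene0.png

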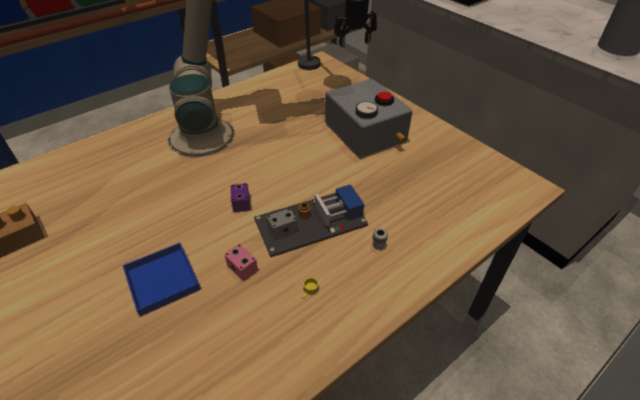

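The top view shows the grey block at about (355,209) on the plate and the bushing at (330,210). The fence and blue housing are to its left at about (303,193), and the tray is at (451,232). The purple and pink look-alikes are off the plate. I'm moving above the fixture with the tool y across it.

Emit:
servo_tool(increments=[[-3.3,-2.6,0,0,0,6,-1],[-3.6,-2.2,0,0,0,6,-1],[-3.8,-1.9,0,0,0,6,-1],[-4.0,-1.5,0,0,0,6,-1],[-4.1,-1.0,0,0,0,6,-1]])

```text
clock: 1.4
position: [0.2988, 0.3678, 0.2395]
ee_rot: [0.0, 0.411, 0.911, 0.0]
contact_force: [0.4, 0.4, 0.7]
width: 0.0851
gripper_force: 0.0
```

Emit:
servo_tool(increments=[[-4.2,-0.6,0,0,0,6,-1],[-4.2,-0.2,0,0,0,6,-1],[-4.2,0.3,0,0,0,6,-1],[-4.2,0.7,0,0,0,6,-1],[-4.1,1.1,0,0,0,6,-1]])

```text
clock: 1.9
position: [0.4147, 0.1906, 0.2396]
ee_rot: [0.0, 0.634, 0.774, 0.0]
contact_force: [0.9, 0.5, -0.5]
width: 0.0856
gripper_force: 0.0
```

Emit:
servo_tool(increments=[[-3.9,1.6,0,0,0,6,-1],[-3.7,2.0,0,0,0,6,-1],[-3.5,2.3,0,0,0,6,-1],[-3.2,2.7,0,0,0,6,-1],[-3.0,3.0,0,0,0,6,-1]])

```text
clock: 2.4
position: [0.5307, 0.0151, 0.2395]
ee_rot: [0.0, 0.812, 0.583, 0.0]
contact_force: [1.1, -0.6, 0.6]
width: 0.0853
gripper_force: 0.0
```

```bash
python3 - <<'E'
from h import *
np.set_printoptions(precision=4,suppress=True)
s=manip.get_state();print(s["clock"],s["position"],s["ee_rot"],s["qpos"])
c=optics.get_calibration("wrist");n="wrist";snap(n,"w1.png")
for l,z in(("fixture",0),("fence_face",.037),("manifold_center",.037),("manifold",.012),("bushing_center",.032),("bushing",.012)):
    for r in finder.tip_of(l,n)[:3]: print(n,l,round(r["p"],2),np.round(r["at"],1),ray(r["at"],c,z))
print(np.array(c["world_to_cam"]))
E
```

```text
2.4 [0.5307 0.0151 0.2395] [0.     0.8123 0.5832 0.0004] [-0.103   0.2091  1.5968  0.0004  1.3351  0.2223]
wrist fixture 0.95 [333.7 150.3] [0.5568 0.0384 0.    ]
wrist fence_face 0.7 [342.3 115.4] [0.578  0.0774 0.037 ]
wrist manifold_center 0.92 [342.  213.1] [ 0.5419 -0.0359  0.037 ]
wrist manifold_center 0.69 [398.5 296.9] [ 0.5797 -0.1783  0.037 ]
wrist manifold_center 0.58 [228.6 263.8] [ 0.3765 -0.0555  0.037 ]
wrist manifold 0.88 [390.2 286.8] [ 0.5744 -0.1765  0.012 ]
wrist manifold 0.82 [340.7 206.2] [ 0.5425 -0.0345  0.012 ]
wrist manifold 0.78 [241.6 255. ] [ 0.387  -0.0585  0.012 ]
wrist bushing_center 0.71 [317. 151.] [0.5368 0.0475 0.032 ]
wrist bushing 0.65 [317.7 147.4] [0.5384 0.0498 0.012 ]
[[ 0.9473 -0.3205  0.0005 -0.4965]
 [-0.3093 -0.9139  0.263   0.1435]
 [-0.0838 -0.2493 -0.9648  0.4256]
 [ 0.      0.      0.      1.    ]]
```

View pics/w1.png

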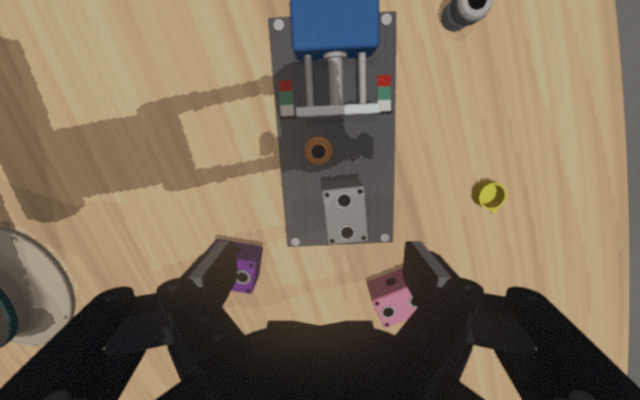

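The wrist view shows the bushing at (318,151), the block at (346,215) with the fence at row 110, and the plate screws at (279,24), (389,19), (294,242) and (385,238). I'll refine the poses from the screws and the block's top outline.

```bash
python3 - <<'E'
from h import *
np.set_printoptions(precision=4,suppress=True)
im=cv2.imread("pics/w1.png");g=cv2.cvtColor(im,6);c=optics.get_calibration("wrist")
P=[]
for u,v in((279,24),(389,19),(294,242),(385,238)):
    w=g[v-7:v+8,u-7:u+8];m=w>110;yy,xx=np.nonzero(m);p=(u-7+xx.mean(),v-7+yy.mean());P.append(ray(p,c,.014)[:2]);print(p,m.sum(),P[-1])
P=np.array(P);a=(P[0]+P[1])/2;b=(P[2]+P[3])/2;d=a-b;print("len",np.linalg.norm(d),"yaw",np.degrees(np.arctan2(d[1],d[0])),"sides",np.degrees(np.arctan2(*(P[0]-P[2])[::-1])),np.degrees(np.arctan2(*(P[1]-P[3])[::-1])))
ex=d/np.linalg.norm(d);ey=np.array([-ex[1],ex[0]]);o=P.mean(0)-.015*ex;print("origin",o)
F=lambda q:np.array([(q[:2]-o)@ex,(q[:2]-o)@ey])
print("fence exp px",proj([list(o+.045*ex+s*.045*ey)+[.064] for s in(-1,1)],c))
finder_m=finder.silhouettes("manifold","wrist")
for r in finder_m[:3]:
    print(r["p"],r["box"])
    if abs(r["box"][0]-346)<20 and abs(r["box"][1]-215)<30:
        # top face bright
        m=(r["region"]&(g>85)).astype(np.uint8);cn=max(cv2.findContours(m,0,1)[0],key=cv2.contourArea)
        q=cv2.minAreaRect(cn);B=[ray(p,c,.062) for p in cv2.boxPoints(q)];print(q)
        for x in B: print(F(x))
        B=np.array(B);print("top centre fx",F(B.mean(0)))
for l in("bushing",):
    r=finder.silhouettes(l,"wrist")[0];print(r["p"],r["box"])
# neck top ring at z .052
print("bush", F(ray((318.5,150.5),c,.050)),ray((318.5,150.5),c,.050))
E
python3 -c "
import cv2;i=cv2.imread('pics/w1.png')[85:260,260:410];cv2.imwrite('pics/c1.png',cv2.resize(i,None,fx=3.4,fy=3.4,interpolation=2))"
```

```text
(np.float64(278.08474576271186), np.float64(23.813559322033896)) 118 [0.5377 0.2015]
(np.float64(387.5689655172414), np.float64(18.612068965517242)) 116 [0.6593 0.1672]
(np.float64(294.3203125), np.float64(244.3984375)) 128 [ 0.4631 -0.0639]
(np.float64(384.8898305084746), np.float64(240.44915254237287)) 118 [ 0.5847 -0.098 ]
len 0.275596979909848 yaw 74.28967479747368 sides 74.28450059211201 74.29485217618591
origin [0.5571 0.0372]
fence exp px [[380.6883 114.613 ]
 [296.2842 118.4934]]
0.89 [344.6, 211.6, 50.1, 68.5]
((345.2520751953125, 214.89451599121094), (55.63996505737305, 42.92076110839844), 83.9909896850586)
[-0.0344  0.0222]
[-0.0314 -0.0267]
[-0.1    -0.0334]
[-0.1034  0.0182]
top centre fx [-0.0673 -0.0049]
0.84 [235.8, 266.2, 54.5, 59.9]
0.36 [469.5, 14.9, 51.4, 29.9]
0.86 [317.1, 150.1, 33.5, 30.3]
bush [0.0087 0.023 ] [0.5373 0.0518 0.05  ]
```

View pics/c1.png

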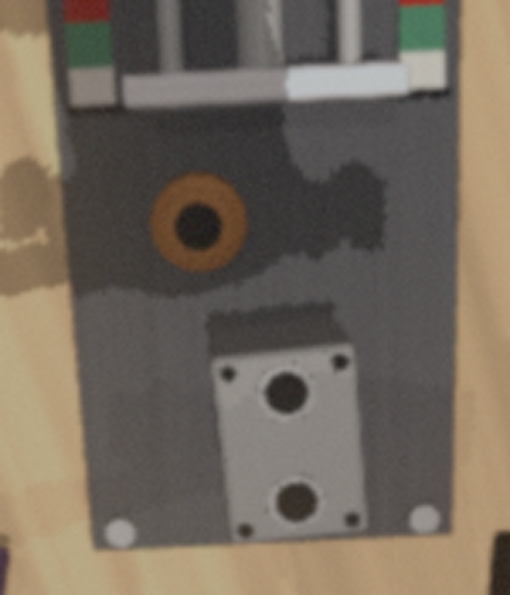

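The crop confirms the block's top corners at about (322,191), (364,187), (368,239) and (328,244), turned about +4° with its centre near fixture (-67,-5) mm. The bushing centre is at (318.5,150), fixture (8,23) mm. Now I'm lining up over the bushing and going down.

Emit:
servo_tool(increments=[[1.8,-0.2,2,0,0,-2.9,-1],[1.7,-0.1,4,0,0,0,-1],[0,0,4,0,0,0,-1],[0,0,3,0,0,0,-1],[0,0,1,0,0,0,-1]])

```text
clock: 3.35
position: [0.5344, 0.0521, 0.0965]
ee_rot: [-0.002, 0.795, 0.606, -0.002]
contact_force: [-0.8, 0.7, -0.8]
width: 0.0853
gripper_force: 0.0
```

```bash
python3 - <<'E'
from h import *
np.set_printoptions(precision=4,suppress=True)
s=manip.get_state();print(s["clock"],s["position"],s["ee_rot"])
c=optics.get_calibration("wrist");n="wrist";snap(n,"w2.png")
for l,z in(("bushing_center",.032),("bushing",.012)):
    for r in finder.tip_of(l,n)[:2]: print(n,l,round(r["p"],2),np.round(r["at"],1),ray(r["at"],c,z))
E
```

```text
3.35 [0.5344 0.0521 0.0965] [-0.002   0.7953  0.6062 -0.0023]
wrist bushing_center 0.94 [329.5 214.1] [0.5396 0.0507 0.032 ]
wrist bushing_center 0.24 [355.7 291.4] [ 0.5432 -0.0189  0.032 ]
wrist bushing 0.61 [326.5 211.1] [0.5368 0.0472 0.012 ]
wrist bushing 0.55 [366.8 164.8] [0.5771 0.0757 0.012 ]
```

View pics/w2.png

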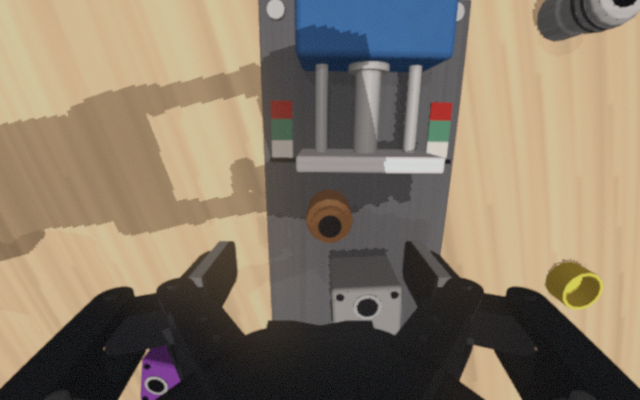

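The bushing stands upright at (330,215), its neck top at (330,226), midway between the open fingers. I'm going down and grasping.

Emit:
servo_tool(increments=[[-0.1,0.4,2,0,0,0,-1],[0,0,2,0,0,0,-1],[0,0,2,0,0,0,-1],[0,0,1.1,0,0,0,-1],[0,0,0,0,0,0,-0.5]], squeeze=40)

```text
clock: 4.0
position: [0.541, 0.0489, 0.0284]
ee_rot: [-0.0, 0.796, 0.605, 0.0]
contact_force: [-0.2, -0.3, -0.2]
width: 0.0731
gripper_force: 0.0
```

Emit:
servo_tool(increments=[[0,0,0,0,0,0,1],[0,0,0,0,0,0,1],[0,0,0,0,0,0,1],[0,0,0,0,0,0,1],[0,0,0,0,0,0,1]])

```text
clock: 4.5
position: [0.5415, 0.049, 0.0297]
ee_rot: [0.001, 0.796, 0.605, 0.001]
contact_force: [-1.2, 0.4, 6.4]
width: 0.0322
gripper_force: 39.5
```

Emit:
servo_tool(increments=[[0,0,-2,0,0,0,1],[0,0,-4,0,0,0,1],[0,0,-4,0,0,0,1],[-2,0.3,-3,0,0,0,1],[-4,0.5,0,0,0,0,1]])

```text
clock: 5.0
position: [0.5363, -0.0101, 0.1636]
ee_rot: [0.004, 0.795, 0.607, 0.005]
contact_force: [0.9, -1.2, -1.4]
width: 0.0324
gripper_force: 40.5
```

Emit:
servo_tool(increments=[[-4.5,0.6,0,0,0,0,1],[-4.5,0.6,0,0,0,0,1],[-4.5,0.6,0,0,0,0,1],[-4.5,0.6,0,0,0,0,1],[-4.5,0.6,0,0,0,0,1]])

```text
clock: 5.5
position: [0.5008, -0.2375, 0.1586]
ee_rot: [0.0, 0.796, 0.605, 0.0]
contact_force: [-0.0, -0.2, -1.5]
width: 0.0324
gripper_force: 40.4
```

Emit:
servo_tool(increments=[[-4.5,0.6,0,0,0,0,1],[-4.0,0.6,0,0,0,0,1],[-2.8,0.5,0,0,0,0,1],[-1.0,0.2,0,0,0,0,1],[0,0,0,0,0,0,1]])

```text
clock: 6.0
position: [0.4866, -0.3605, 0.1581]
ee_rot: [-0.0, 0.797, 0.605, 0.0]
contact_force: [0.2, 0.5, -2.6]
width: 0.0322
gripper_force: 40.4
```

```bash
python3 - <<'E'
from h import *
np.set_printoptions(precision=4,suppress=True)
s=manip.get_state();print(s["clock"],s["position"],s["ee_rot"],s["width"],s["gripper_force"])
c=optics.get_calibration("wrist");n="wrist";snap(n,"w3.png")
for l in("tray","bushing"):
    for r in finder.tip_of(l,n)[:2]: print(n,l,round(r["p"],2),np.round(r["at"],1),ray(r["at"],c,0))
c=optics.get_calibration("top");optics.get_image("top")
for r in finder.silhouettes("tray","top")[:1]:
    ct=max(cv2.findContours(r["region"].astype(np.uint8),0,1)[0],key=cv2.contourArea)
    print([ray(p,c,.028)[:2] for p in cv2.boxPoints(cv2.minAreaRect(ct))])
E
```

```text
6.0 [ 0.4866 -0.3605  0.1581] [-0.0001  0.7965  0.6046  0.0001] 0.0322223776397142 40.43710734229535
wrist tray 0.75 [320.6 189.6] [ 0.4851 -0.3638  0.    ]
wrist bushing 0.79 [319.4 242.3] [ 0.4673 -0.4224  0.    ]
[array([ 0.4226, -0.2675]), array([ 0.5735, -0.2951]), array([ 0.5588, -0.397 ]), array([ 0.4085, -0.3675])]
```

View pics/w3.png

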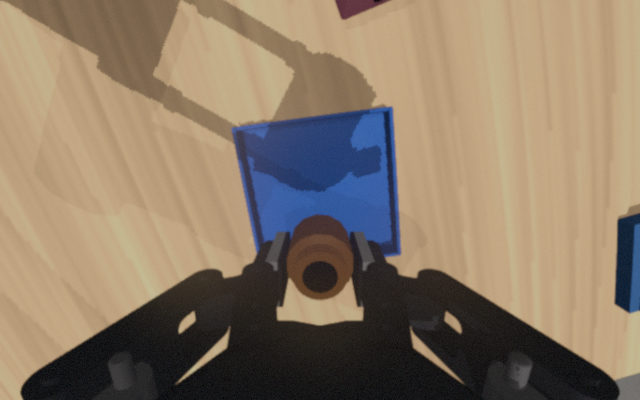

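The bushing is held upright at (320,255), with the tray centred below it at (320,185). I'm lowering it into the tray.

Emit:
servo_tool(increments=[[0,0,3,0,0,0,1],[0,0,4,0,0,0,1],[0,0,3.5,0,0,0,1],[0,0,1.5,0,0,0,1],[0,0,0.9,0,0,0,1]])

```text
clock: 6.75
position: [0.4864, -0.3575, 0.0276]
ee_rot: [-0.002, 0.795, 0.606, -0.0]
contact_force: [-0.0, 0.1, -1.7]
width: 0.0324
gripper_force: 40.4
```

Emit:
servo_tool(increments=[[0,0,0.3,0,0,0,1],[0,0,0.1,0,0,0,1],[0,0,0,0,0,0,1],[0,0,0,0,0,0,1],[0,0,0,0,0,0,1]])

```text
clock: 7.25
position: [0.4873, -0.3598, 0.0262]
ee_rot: [0.001, 0.796, 0.605, 0.0]
contact_force: [-0.4, 1.5, -1.3]
width: 0.0322
gripper_force: 40.4
```

Emit:
servo_tool(increments=[[0,0,0.2,0,0,0,1],[0,0,0.2,0,0,0,1],[0,0,0,0,0,0,1],[0,0,0,0,0,0,1],[0,0,0,0,0,0,1]])

```text
clock: 7.75
position: [0.487, -0.3597, 0.0218]
ee_rot: [0.0, 0.796, 0.605, 0.0]
contact_force: [-0.5, 1.5, 5.3]
width: 0.0321
gripper_force: 41.0
```

Emit:
servo_tool(increments=[[0,0,0,0,0,0,-0.3],[0,0,0,0,0,0,-0.3],[0,0,0,0,0,0,-0.3],[0,0,-2,0,0,0,-0.3],[0,0,-4,0,0,0,-0.3]])

```text
clock: 8.25
position: [0.4848, -0.3576, 0.0784]
ee_rot: [-0.004, 0.796, 0.605, -0.001]
contact_force: [0.9, -0.3, 0.4]
width: 0.0558
gripper_force: 0.0
```

Emit:
servo_tool(increments=[[0,0,-4,0,0,0,-1],[0,0,-4,0,0,0,-1],[2.5,-0.3,-4,0,0,0,-1],[4.5,-0.5,0,0,0,0,-1],[4.5,-0.5,0,0,0,0,-1]])

```text
clock: 8.75
position: [0.5059, -0.245, 0.2029]
ee_rot: [0.002, 0.797, 0.605, 0.001]
contact_force: [-0.2, -0.2, -0.5]
width: 0.0856
gripper_force: 0.0
```

Emit:
servo_tool(increments=[[4.5,-0.5,0,0,0,0,-1],[4.5,-0.5,0,0,0,0,-1],[4.5,-0.5,0,0,0,0,-1],[4.5,-0.5,0,0,0,0,-1],[3.5,-0.4,0,0,0,0,-1]])

```text
clock: 9.25
position: [0.5392, -0.029, 0.2012]
ee_rot: [-0.0, 0.796, 0.606, 0.0]
contact_force: [1.1, 0.3, -0.2]
width: 0.0853
gripper_force: 0.0
```

```bash
python3 - <<'E'
from h import *
np.set_printoptions(precision=4,suppress=True)
s=manip.get_state();print(s["clock"],s["position"],s["ee_rot"],s["width"])
c=optics.get_calibration("wrist");n="wrist";im=snap(n,"w4.png");k=np.save("c4.npy",np.array(c["world_to_cam"]))
for l,z in(("manifold_center",.037),("fence_face",.037),("fixture",0)):
    for r in finder.tip_of(l,n)[:2]: print(n,l,round(r["p"],2),np.round(r["at"],1),ray(r["at"],c,z))
c=optics.get_calibration("top");optics.get_image("top")
for r in finder.tip_of("bushing","top")[:2]: print(r["p"],r["at"],ray(r["at"],c,.004))
E
python3 -c "
import cv2;i=cv2.imread('pics/w4.png')[:,200:480];cv2.imwrite('pics/c4.png',cv2.resize(i,None,fx=1.5,fy=1.5,interpolation=2))"
```

```text
9.25 [ 0.5392 -0.029   0.2012] [-0.0003  0.7956  0.6058  0.0002] 0.08526102013327902
wrist manifold_center 0.79 [199.9 244.6] [ 0.3842 -0.0594  0.037 ]
wrist manifold_center 0.76 [327.7 189.6] [ 0.5449 -0.0356  0.037 ]
wrist fence_face 0.77 [324.6  73.7] [0.5727 0.0794 0.037 ]
wrist fence_face 0.55 [485.5 177. ] [ 0.7157 -0.0679  0.037 ]
wrist fixture 0.57 [321.8 117.1] [0.5594 0.0405 0.    ]
0.41 [449.8, 233.5] [ 0.4871 -0.363   0.004 ]
```

View pics/c4.png

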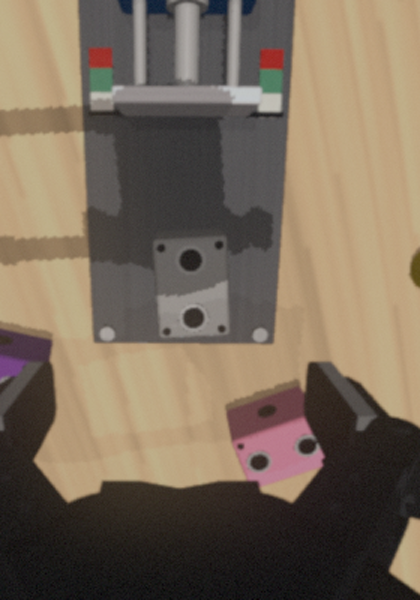

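The bushing is in the tray. The block's top corners are at full-image (302,160), (351,158), (353,223) and (305,225), the near screws at (271,223) and (373,223), and the path to the fence is clear.

```bash
python3 - <<'E'
from h import *
np.set_printoptions(precision=4,suppress=True)
c=optics.get_calibration("wrist")
B=np.array([ray(p,c,.062)[:2] for p in((302,160),(350.7,158),(352.7,222.7),(305.3,225.3))])
ang=lambda v:np.degrees(np.arctan2(v[1],v[0]))
print("centre",B.mean(0),"sides",ang(B[0]-B[3]),ang(B[1]-B[2]),"ends",ang(B[0]-B[1])-90,ang(B[3]-B[2])-90,np.linalg.norm(B[0]-B[3]),np.linalg.norm(B[0]-B[1]))
S=np.array([ray(p,c,.013)[:2] for p in((271.3,222.7),(373.3,222.7))]);print("near screws",S,S.mean(0),ang(S[0]-S[1])-90)
# plate side edges at z .012, full px
for a,b in(((253,0),(263.3,228.6)),((396.5,0),(382,228.6))):
    A,Bb=ray(a,c,.012)[:2],ray(b,c,.012)[:2];print("edge",A,Bb,ang(A-Bb))
f=np.array([ray(p,c,.064)[:2] for p in((273.5,67),(373.5,67))]);print("fence top front",f,f.mean(0))
E
```

```text
centre [ 0.545  -0.0362] sides 76.39676628842432 77.89187003577347 ends 76.81412087740384 77.7761697798606 0.067889763583548 0.04752777550115214
near screws [[ 0.4666 -0.0667]
 [ 0.587  -0.1002]] [ 0.5268 -0.0834] 74.44487294526036
edge [0.5226 0.1677] [ 0.4543 -0.0717] 74.09216324885053
edge [0.664  0.1285] [ 0.5958 -0.1111] 74.10933891471187
fence top front [[0.5285 0.0895]
 [0.615  0.0655]] [0.5718 0.0775]
```

Emit:
servo_tool(increments=[[-0.5,0.7,3,0,0,-2.7,-1],[0,0,4,0,0,0,-1],[0,0,4,0,0,0,-1],[0,0,2,0,0,0,-1],[0,0,0,0,0,0,-1]])

```text
clock: 10.05
position: [0.542, -0.0394, 0.0682]
ee_rot: [-0.003, 0.782, 0.623, -0.002]
contact_force: [-0.5, -0.3, -0.6]
width: 0.0854
gripper_force: 0.0
```

```bash
python3 - <<'E'
from h import *
np.set_printoptions(precision=4,suppress=True)
s=manip.get_state();print(s["clock"],s["position"],s["ee_rot"],s["width"])
c=optics.get_calibration("wrist");im=snap("wrist","w5.png")
for r in finder.tip_of("manifold_center","wrist")[:2]: print(round(r["p"],2),np.round(r["at"],1),ray(r["at"],c,.037))
E
```

```text
10.05 [ 0.542  -0.0394  0.0682] [-0.0027  0.7821  0.6231 -0.0025] 0.08535701314042278
0.63 [324.1 220.3] [ 0.5446 -0.0326  0.037 ]
```

View pics/w5.png

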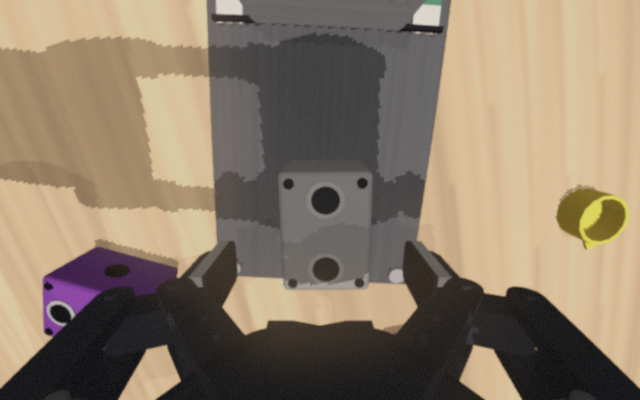

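The block sits square between the fingers, centred at column 325 against a finger midpoint of 320. I'm going down and gripping.

Emit:
servo_tool(increments=[[0.3,0.2,1.5,0,0,0,-1],[0,0,1.5,0,0,0,-1],[0,0,0.4,0,0,0,-1],[0,0,0,0,0,0,-1],[0,0,0,0,0,0,-0.4]], squeeze=40)

```text
clock: 10.65
position: [0.5483, -0.0362, 0.0386]
ee_rot: [0.001, 0.781, 0.624, 0.001]
contact_force: [-0.4, -0.6, 0.3]
width: 0.0731
gripper_force: 0.0
```

Emit:
servo_tool(increments=[[0,0,0,0,0,0,1],[0,0,0,0,0,0,1],[0,0,0,0,0,0,1],[0,0,0,0,0,0,1],[0,0,0,0,0,0,1]])

```text
clock: 11.15
position: [0.547, -0.0357, 0.0383]
ee_rot: [-0.0, 0.781, 0.624, -0.0]
contact_force: [-3.1, 0.2, 5.6]
width: 0.0495
gripper_force: 44.2
```

Emit:
servo_tool(increments=[[0.5,-0.2,0,0,0,1.5,1],[1,-0.3,0,0,0,1.5,1],[1.5,0,0,0,0,0,1],[1.5,0,0,0,0,0,1],[1,0,0,0,0,0,1]])

```text
clock: 11.65
position: [0.5575, 0.0175, 0.0384]
ee_rot: [0.002, 0.797, 0.604, -0.0]
contact_force: [-1.8, -7.0, 6.3]
width: 0.0491
gripper_force: 44.2
```

```bash
python3 - <<'E'
from h import *
np.set_printoptions(precision=4,suppress=True)
s=manip.get_state();print(s["clock"],s["position"],s["ee_rot"],s["width"],s["contact_force"])
c=optics.get_calibration("wrist");im=snap("wrist","w6.png")
i=im[:330,140:500,::-1];cv2.imwrite('pics/c6.png',cv2.resize(i,None,fx=1.8,fy=1.8,interpolation=2))
E
```

```text
11.65 [0.5575 0.0175 0.0384] [ 0.0016  0.7969  0.6042 -0.0004] 0.0491151706195385 [-1.7855 -7.002   6.2621]
```

View pics/c6.png

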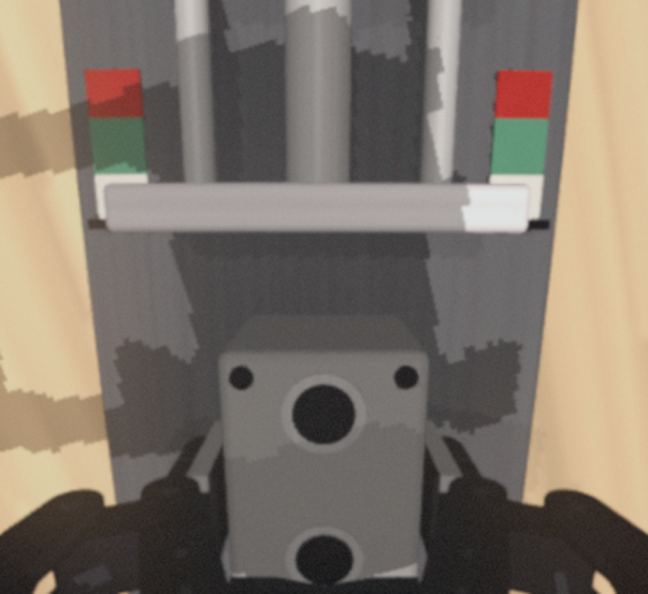

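The view shows the block in the jaws, its top front edge at (263..377, 336/196 px). The fence is ahead with its unloaded pointers at the white start. I'll compute the remaining gap, offset and turn.

```bash
python3 - <<'E'
from h import *
np.set_printoptions(precision=4,suppress=True)
c=optics.get_calibration("wrist");q=lambda x,y,z:ray((x/1.8+140,y/1.8),c,z)[:2]
s=manip.get_state();w,x,y,zz=s["ee_rot"];t=2*np.arctan2(y,x);tx=np.array([np.cos(t),np.sin(t)]);ty=np.array([tx[1],-tx[0]])
T=lambda p:np.array([(p-np.array(s["position"][:2]))@tx,(p-np.array(s["position"][:2]))@ty])*1000
for n,a in(("fence",[(106,230,.064),(528,230,.064)]),("ptr",[(90,225,.014),(549,224,.014)]),("blockfront",[(221,353,.062),(427,352,.062)]),("blockback",[(231,577,.062),(416,577,.062)]),("plate far",[(62,0,.012),(578,0,.012)]),("plate near",[(118,500,.012),(524,500,.012)])):
    P=[T(q(*k)) for k in a];d=P[1]-P[0];print(n,*P,"mid",(P[0]+P[1])/2,"skew deg",np.degrees(np.arctan2(d[0],d[1])))
print(np.degrees(t))
E
```

```text
fence [ 64.5368 -47.1811] [64.4382 41.4364] mid [64.4875 -2.8723] skew deg -0.06372307052609609
ptr [ 65.2452 -72.9986] [65.4032 67.8339] mid [65.3242 -2.5824] skew deg 0.06428417164207631
blockfront [ 37.264  -24.7526] [37.4314 21.8993] mid [37.3477 -1.4266] skew deg 0.20561299499612914
blockback [-22.9665 -25.6362] [-23.0975  22.4863] mid [-23.032   -1.5749] skew deg -0.1559289742854567
plate far [127.6141 -75.4451] [127.5697  70.893 ] mid [127.5919  -2.276 ] skew deg -0.017375644611287506
plate near [-30.7743 -75.6381] [-31.0841  71.0548] mid [-30.9292  -2.2916] skew deg -0.1209710687626415
74.32500722264706
```

Emit:
servo_tool(increments=[[1,-0.1,0,0,0,0,1],[1,0,0,0,0,0,1],[1,0,0,0,0,0,1],[0.7,0,0,0,0,0,1],[0.5,0,0,0,0,0,1]], squeeze=60)

```text
clock: 12.2
position: [0.5675, 0.0559, 0.0385]
ee_rot: [0.003, 0.797, 0.604, -0.002]
contact_force: [-2.5, -14.7, 8.8]
width: 0.0493
gripper_force: 61.8
```

Emit:
servo_tool(increments=[[0.4,0,0,0,0,0,1],[0.3,0,0,0,0,0,1],[0,0,0,0,0,0,1],[0,0,0,0,0,0,1],[0,0,0,0,0,0,1]])

```text
clock: 12.7
position: [0.5691, 0.062, 0.0385]
ee_rot: [0.002, 0.797, 0.604, -0.002]
contact_force: [-2.4, -13.2, 7.8]
width: 0.0493
gripper_force: 61.7
```

```bash
python3 - <<'E'
from h import *
np.set_printoptions(precision=4,suppress=True)
s=manip.get_state();print(s["clock"],s["position"],s["ee_rot"],s["width"],s["contact_force"])
im=snap("wrist","w7.png")
i=im[:330,140:500,::-1];cv2.imwrite('pics/c7.png',cv2.resize(i,None,fx=1.8,fy=1.8,interpolation=2))
E
```

```text
12.7 [0.5691 0.062  0.0385] [ 0.0024  0.7969  0.6041 -0.0019] 0.049335843188119025 [ -2.3841 -13.1642   7.8398]
```

View pics/c7.png

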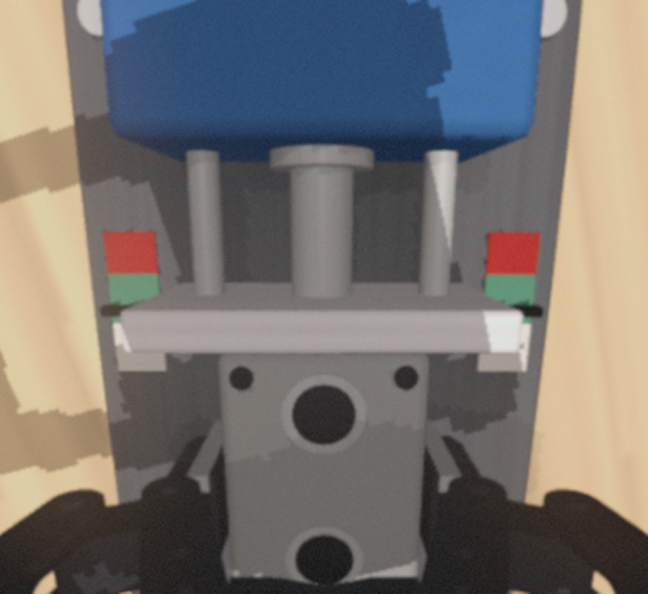

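The pointers at row 311 stand in green (272–322), near its lower edge at about 19 mm, and the block is within 1 mm of centre. I'm pressing about 5 mm more to mid-green.

Emit:
servo_tool(increments=[[0.2,0,0,0,0,0,1],[0.2,0,0,0,0,0,1],[0.1,0,0,0,0,0,1],[0,0,0,0,0,0,1],[0,0,0,0,0,0,1]])

```text
clock: 13.25
position: [0.5702, 0.0659, 0.0385]
ee_rot: [0.003, 0.797, 0.604, -0.003]
contact_force: [-3.0, -16.5, 8.8]
width: 0.0492
gripper_force: 61.9
```

Emit:
servo_tool(increments=[[0,0,0,0,0,0,1],[0,0,0,0,0,0,1],[0,0,0,0,0,0,1],[0,0,0,0,0,0,1],[0,0,0,0,0,0,1]])

```text
clock: 13.75
position: [0.5702, 0.0659, 0.0385]
ee_rot: [0.003, 0.797, 0.604, -0.003]
contact_force: [-3.1, -15.7, 8.0]
width: 0.0491
gripper_force: 61.9
```

```bash
python3 - <<'E'
from h import *
np.set_printoptions(precision=4,suppress=True)
s=manip.get_state();print(s["clock"],s["position"],s["ee_rot"],s["width"],s["contact_force"])
im=snap("wrist","w8.png")
i=im[:330,140:500,::-1];cv2.imwrite('pics/c8.png',cv2.resize(i,None,fx=1.8,fy=1.8,interpolation=2))
E
```

```text
13.75 [0.5702 0.0659 0.0385] [ 0.0029  0.7968  0.6042 -0.0026] 0.04905868853366537 [ -3.0981 -15.6844   8.0052]
```

View pics/c8.png

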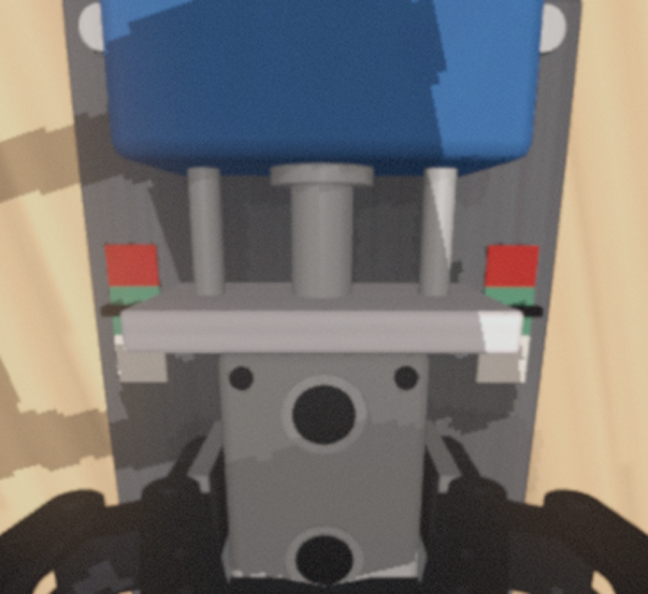

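Both pointers are at row 311, mid-green (286–335), the block is centred and the press is steady. The bushing was already confirmed in the tray, so I'm handing in.

```bash
python3 -c "
from h import *
print(manip.sign_off())"
```

```text
the job is handed in; nothing more can be done
None
```

The job is handed in: the bronze bushing is in the blue tray, and the gripper is steadily pressing the block, centred within about 1 mm, against the fence with both pointers mid-green (about 24 mm).

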